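# Hold the frosted cuvette in the photometer's beam

## Robot

A 6-joint arm with a two-finger parallel gripper is mounted at the origin on a cart in front of the work surface, level with it; the furniture and walls round the work are solid. World frame = base frame: x ahead of the robot, y to its left, z up, the work surface at z = 0. Lengths are in m, angles in rad, forces in N, time in s.
With the tool pointing down it reaches from about 0.375 to 0.9 m from the base axis. Payload 3.1 kg.
Tool frame: the origin (TCP) lies on the centre line of the jaws, within the pads' length; the fingertips stand robot.tip_reach ahead of it and the grasp point (between the pads) lies 8 mm behind it (robot.tip_reach is the distance from the TCP to the fingertips, in m); z points along the fingers, y is the line along which they close (so a half turn about z gives the same grasp; the last joint's range is limited). The gripper opens to 87 mm and grips with 3 to 60 N. Pads are 19 mm wide; open, the fingers measure 117 mm over their backs; the gripper's body (75 mm by 190 mm) begins 51 mm behind the grasp point.
Start: joints at [1.087, 0.527, 1.433, -0, 1.181, -0.178], TCP at [0.188, 0.596, 0.234] pointing down, gripper open.
Joint ranges: [-3.08, 3.08], [-0.75, 2.2], [0.22, 2.44], [-1.43, 4.57], [0, 2.65], [-2.85, 2.85]. Speed limits (rad/s): [2.79, 2.79, 3.14, 3.14, 3.14, 3.14].

## Interface

Orientations are given as a unit quaternion [x, y, z, w].
In Python, from rig import robot gives the robot as it stands.
- The arm moves only by the tool jog_arm, never from a script. Its argument "motion" is one flat list of numbers, 7 for each row, row after row: the shift along the tool's x, y, z scaled (see below), then the turn, a rotation vector about the tool's x, y, z scaled (see below), then the gripper's target within -1 to 1 (shut at 1, half-way at 0, fully open at -1). In form: [x, y, z, rx, ry, rz, hand, x, y, z, rx, ry, rz, hand, ...]. A call has 1 to 12 rows; each row shifts and turns the commanded pose from where the row before left it, along the tool's axes as they then stand; what a row does not reach is not made up. The controller multiplies each number of a shift by 4 cm and each number of a turn by 4 degrees. A row lasts 1/8 s, in which the tool goes at most 62.5 mm and 10.7 degrees, less where a joint would pass 70% of its speed; a pose out of reach is approached as far as the arm can. A call with a number of a shift or a turn outside -1 to 1 is refused whole. A call with a gripper value outside its range is refused whole. The fingers move at their own pace and stop on an object; "grip_force" is the grip in N (left out, the last holds). Time passes only in rows, so rows that do not move let the fingers close. It gives the time, the measured TCP pose, the force, the opening and the grip force at its end, in the units of the state.
- robot.get_obs(): the state, without advancing time (a new reading comes with each control period).
- robot.camera(name): name is "scene" or "side" or "wrist"; returns the picture (384x512x3 uint8, blue, green, red); there is no depth.
- robot.calibration(name): a dict with "fx", "fy", "cx", "cy" (pixels), "R" (3x3) and "t" (3): a world point X has camera coordinates R X + t; the wrist camera has in their place "T_tool_cam" (4x4, takes a point from camera to tool coordinates, whose origin is the TCP and whose axes are the flange's). Camera axes: x right, y down, z forward; pixel columns grow to the right and rows downward; lengths in m; the calibration is good to about 2 mm. The wrist camera is an equidistant fisheye: a pixel r from the principal point sees the ray r / f radians off the axis. A picture is of the moment at which its call begins: read the wrist's pose just before it. calibration takes no time and is no camera call.
- robot.hand_in(): hands the job in; it is judged then, once.
The state is a dict: "time": time; "q": joint angles; "joint_velocities": joint speeds; "joint_torque": joint torques, N m; "position": TCP position; "tool_rot": TCP orientation; "ft_force": force on the tool from outside, world axes, zero at the start; "moment": the same for the moment, N m; "grip_width": finger opening in m; "grip_force": force on a finger pad.
Only numpy, scipy, OpenCV 4.12 (cv2) and the standard library are available. Lean on these libraries where they do the work, as an engineer would, in place of code of your own. Each camera call takes 0.05 s, during which the arm holds its last target. There are 200 camera calls.

## Task

Push the red grip of the photometer's shutter slide in to its end stop to open the beam. Then take the cuvette with the white frosted sides from the rack by those two sides only, never touching its clear windows, and hold it upright midway between the two lenses, clear of the optics, with the beam passing squarely through the middle of both windows, a third of the way up the cuvette. Finish while still holding it there, steady; leave the other two cuvettes in their pockets and the flask and brown bottle standing where they are.

Things in the scene. Friction and masses are not known exactly. Their poses are not given: they have to be found in the camera images.
- photometer: Fixed open-bench photometer: black breadboard 90 (x) x 240 (y) x 12 mm, two lens tubes 34 mm across on posts, facing each other along y, 70 mm gap between (y -35 to +35 mm). Origin on the worktop below mid-gap; x away from the slide's red grip, y along the beam. LED head and shutter frame (48 x 12 x 48 mm, top 119 mm above the worktop) at +y, detector at -y. Grey box behind the gap, 36 mm high.
- beam_mid (a point): Point on the beam axis midway between the two lenses, 95 mm above the worktop; same axes as the photometer (beam along its y).
- shutter (a joint): Shutter slide in the shutter frame of the LED head; m. 0 = pulled out, the blank plate shuts the beam; 0.030 = pushed in (along the photometer's +x) to its end stop, the open aperture stands in the beam. Starts at 0 to 0.010. It runs stiffly (about 2 N) and stays where it is left.
- shutter_grip (a point): Point to grip on the slide's red thumb grip, an upright block 14 (photometer x) x 12 (photometer y) x 38 mm high; its top is 14 mm above this point, its foot 24 mm below. It moves with the slide, outside the shutter frame on the photometer's -x side; 25 mm stay free between grip and frame when the slide is fully in.
- rack: Blue cuvette rack, fixed: block 46 (x) x 162 (y) x 26 mm high, origin under its middle, with three upright pockets 46 mm apart in a row along its y axis. The pockets are 18 mm deep and leave 1.5 mm of play.
- cuvette: The cuvette to take: open glass cell 12.5 (x) x 22.5 (y) x 45 mm (z), 20 g, loose; origin under its middle, z up. Its long sides, facing +x and -x, are white frosted: grip these. Its short end faces, +y and -y, are clear windows; light passes along y. It stands in any of the three pockets, foot 8 mm above the worktop, upper 27 mm above the rack's top.
- beam_spot (a point): Point on the cuvette's upright axis, 15 mm above its foot, where the beam is to pass; axes of the cuvette.
- cuvette_window_a: Clear window at the cuvette's +y end, 9 x 45 mm; origin at its foot. Not to be touched by the fingers.
- cuvette_window_b: Clear window at the cuvette's -y end, 9 x 45 mm; origin at its foot. Not to be touched by the fingers.
- black_cell: Cuvette of the same size with black sides, in another pocket; stays there.
- amber_cell: Cuvette of the same size in amber glass, in another pocket; stays there.
- flask: Conical glass flask with a red stopper, 64 mm across, 117 mm high, standing well to the right of the rack; origin under its middle. Stays where it is.
- brown_bottle: Slim brown bottle with a black cap, 50 mm across, 169 mm high, standing to the right behind the rack; origin under its middle. Stays where it is.

How it is judged:
By the outcome, as a careful person would: the job done as asked, in the order asked, and still so for the second after the job is handed in, while the arm keeps its last pose, push and grip.
It also fails if it takes over 45 s, if anything falls off the work surface, if the arm or the gripper's body presses on something with over 40 N, if the wrist force passes 120 N, or if a joint passes its speed limit or range.

## Working session

There is one attempt and no reset: what is moved stays moved. The work goes in short steps, Python scripts to look and compute and a tool call to move; the robot and the scene stay as the last step left them, time stands still between calls to the robot, and variables do not carry over. Pictures are saved under pics/ and viewed, at most 10 in all, crops included, and the job is handed in when it is done.

Besides the shell and the picture viewer there is one more tool, called by a JSON object that holds its "name" and its "arguments", one argument or row to a line. jog_arm: Moves the arm, as the interface text tells. Shifts and turns lie within -1 to 1; 1 stands for 4 cm of shift or 4 degrees of turn. Its arguments: {"type":"object","properties":{"motion":{"type":"array","items":{"type":"number"}},"grip_force":{"type":"number"}},"required":["motion"]}

```bash
mkdir -p pics; ls; python3 - <<'E'
from rig import robot
import cv2,json
import numpy as np
np.set_printoptions(precision=4,suppress=True)
o=robot.get_obs();print({k:np.round(v,4) for k,v in o.items()}, robot.tip_reach)
for n in("scene","side","wrist"):
    cv2.imwrite(f"pics/{n}0.png",robot.camera(n)); print(n,robot.calibration(n))
a=cv2.imread("pics/scene0.png");b=cv2.imread("pics/side0.png")
E
```

```text
pics
{'time': np.float64(0.0), 'q': array([ 1.0875,  0.5285,  1.4339, -0.    ,  1.1814, -0.1785]), 'joint_velocities': array([-0.0011, -0.0002, -0.0003, -0.0001,  0.0002, -0.0002]), 'joint_torque': array([ -0.0019, -44.0038, -17.6589,   0.0634,   0.0583,  -0.0001]), 'position': array([0.1872, 0.5956, 0.2326]), 'tool_rot': array([ 0.1518,  0.9884, -0.001 , -0.0003]), 'ft_force': array([-1.0626, -0.3763,  0.0058]), 'moment': array([-0.025 , -0.0043, -0.0076]), 'grip_force': np.float64(0.0), 'grip_width': np.float64(0.0869)} 0.011
scene {'fx': 425.91030449886966, 'fy': 425.91030449886966, 'cx': 255.82951568247506, 'cy': 200.38034228447074, 'R': array([[-0.6149, -0.7886, -0.0035],
       [-0.5954,  0.4671, -0.6537],
       [ 0.5172, -0.3998, -0.7567]]), 't': array([0.0596, 0.5053, 0.5378])}
side {'fx': 446.02031601171393, 'fy': 446.02031601171393, 'cx': 252.3123894534439, 'cy': 197.06769980998413, 'R': array([[-0.8846, -0.4664,  0.0018],
       [-0.2251,  0.4235, -0.8775],
       [ 0.4085, -0.7766, -0.4796]]), 't': array([0.3089, 0.3295, 0.5075])}
wrist {'fx': 297.3186396354542, 'fy': 297.3186396354542, 'cx': 251.7151106205494, 'cy': 190.31875346807368, 'T_tool_cam': array([[ 0.0002, -0.9654, -0.2608,  0.0686],
       [ 1.    ,  0.0003, -0.0005,  0.0005],
       [ 0.0005, -0.2608,  0.9654, -0.1507],
       [ 0.    ,  0.    ,  0.    ,  1.    ]])}
```

```bash
python3 - <<'E'
import cv2
for n in("scene","side"):
    a=cv2.imread(f"pics/{n}0.png"); cv2.imwrite(f"pics/{n}0b.png",cv2.resize(a,(800,600),interpolation=cv2.INTER_CUBIC))
E
```

```text
(no output)
```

View pics/scene0b.png

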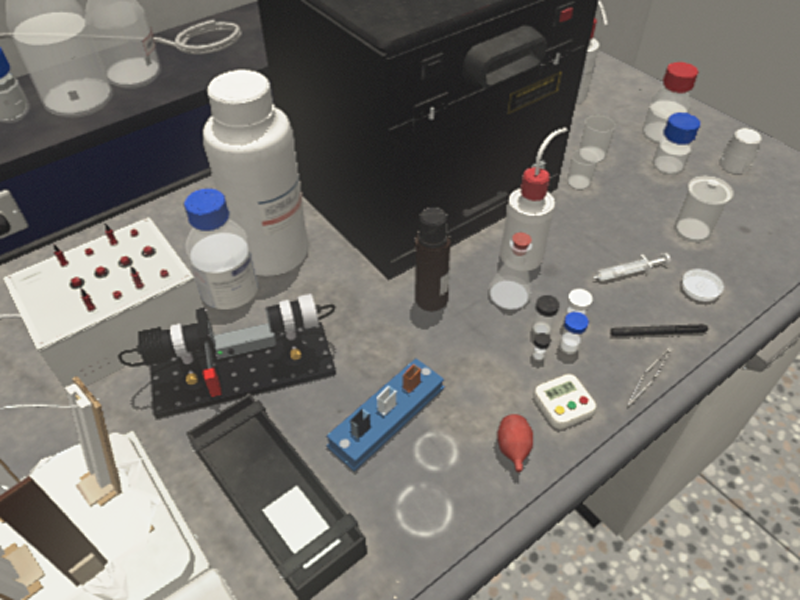

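View pics/side0b.png

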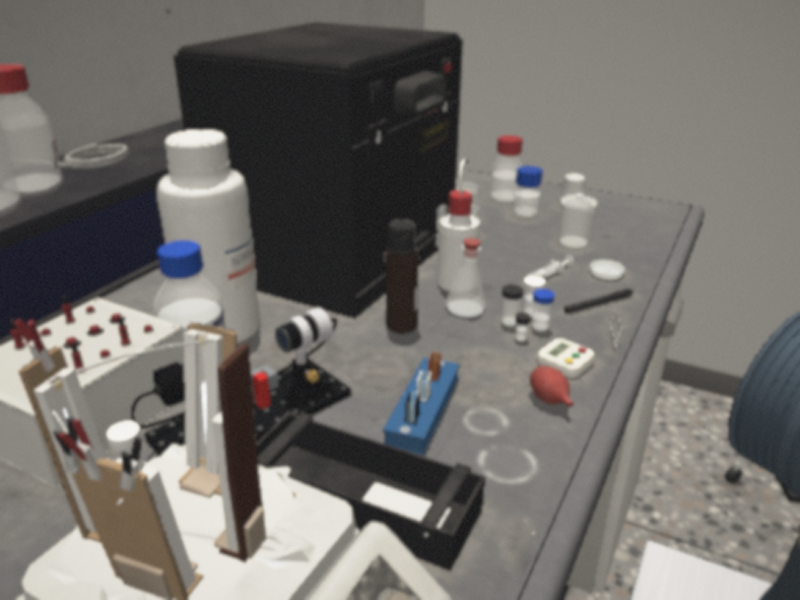

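Scene picture (800 px): the photometer is at left, with its LED head at the left end and the red grip at about (211,382). The rack is at (385,410) with the white cuvette in the middle pocket at (387,400). The flask is at (512,285) and the brown bottle at (432,270). In the side view the grip is at (261,390) and the white cuvette at (424,385).

```bash
cat > h.py <<'E'
import numpy as np, cv2
from rig import robot
from scipy.spatial.transform import Rotation as Ro
np.set_printoptions(precision=4,suppress=True)
def ray(cam,uv,pose=None):
    c=robot.calibration(cam)
    x=(uv[0]-c["cx"])/c["fx"]; y=(uv[1]-c["cy"])/c["fy"]
    if cam!="wrist":
        R=np.array(c["R"]); d=R.T@np.array([x,y,1]); return -R.T@np.array(c["t"]), d/np.linalg.norm(d)
    p,q=pose; r=np.hypot(x,y); s=np.sin(r)/r if r>1e-9 else 1
    T=np.array(c["T_tool_cam"]); R=Ro.from_quat(q).as_matrix()
    return R@T[:3,3]+p, R@T[:3,:3]@np.array([x*s,y*s,np.cos(r)])
def onz(o,d,z): return o+d*(z-o[2])/d[2]
def tri(rays):
    A=sum(np.eye(3)-np.outer(d,d) for o,d in rays); b=sum((np.eye(3)-np.outer(d,d))@o for o,d in rays)
    p=np.linalg.solve(A,b); return p,[np.linalg.norm(np.cross(p-o,d)) for o,d in rays]
def project(cam,X,pose=None):
    c=robot.calibration(cam)
    if cam!="wrist": v=np.array(c["R"])@X+np.array(c["t"]); return np.array([c["cx"]+c["fx"]*v[0]/v[2],c["cy"]+c["fy"]*v[1]/v[2]])
    p,q=pose; T=np.array(c["T_tool_cam"]); v=T[:3,:3].T@(Ro.from_quat(q).as_matrix().T@(X-p)-T[:3,3])
    r=np.hypot(v[0],v[1]); th=np.arctan2(r,v[2]); return np.array([c["cx"]+c["fx"]*th*v[0]/r,c["cy"]+c["fy"]*th*v[1]/r])
def snap(n):
    o=robot.get_obs(); im=robot.camera("wrist"); cv2.imwrite(f"pics/{n}.png",im); np.savez(f"pics/{n}.npz",p=o["position"],q=o["tool_rot"]); return im
E
python3 - <<'E'
from h import *
s=.64
for n,uv,z in [("rackL",(329,436),.026),("rackB",(350,457),.026),("rackR",(443,376),.026),("rackT",(420,362),.026),("pmL",(152,412),.012),("pmR",(335,375),.012),("pmRb",(326,330),.012),("bottle",(432,305),0),("flask",(509,295),0),("trayfar",(220,418),.03),("trayfar2",(200,440),.03)]:
    print(n,onz(*ray("scene",(uv[0]*s,uv[1]*s)),z))
print(tri([ray("scene",(211*s,371*s)),ray("side",(261*s,375*s))]))
print(tri([ray("scene",(387*s,389*s)),ray("side",(424*s,373*s))]))
E
```

```text
rackL [ 0.4427 -0.1603  0.026 ]
rackB [ 0.4036 -0.1641  0.026 ]
rackR [ 0.4252 -0.3276  0.026 ]
rackT [ 0.4613 -0.3183  0.026 ]
pmL [ 0.6189 -0.0053  0.012 ]
pmR [ 0.5224 -0.2222  0.012 ]
pmRb [ 0.5945 -0.2561  0.012 ]
bottle [ 0.5464 -0.4109  0.    ]
flask [ 0.4906 -0.5145  0.    ]
trayfar [ 0.5449 -0.0672  0.03  ]
trayfar2 [ 0.5321 -0.0335  0.03  ]
(array([ 0.5491, -0.0776,  0.1162]), [np.float64(0.0004508898235373819), np.float64(0.00045088982353750934)])
(array([ 0.4385, -0.2467,  0.0534]), [np.float64(0.0002637191476022195), np.float64(0.0002637191476021277)])
```

```bash
python3 - <<'E'
from h import *
s=.64
S=lambda u,v:(u*s,v*s)
def t(n,a,b): print(n,tri([ray("scene",S(*a)),ray("side",S(*b))]))
t("post",(85,385),(205,330)); t("brown",(20,485),(240,350))
t("wbottle cap",(238,80),(196,138)); t("bluecap",(208,200),(180,250))
t("bottlecap",(432,213),(402,226));t("flask",(521,240),(472,243))
for n,uv in[("wbot",(280,272)),("blueb",(228,300)),("boxcorner",(188,275)),("boxfront",(50,375))]: print(n,onz(*ray("scene",S(*uv)),0))
p,q=np.array([.53,-.12,.30]),Ro.from_euler('z',0)
E
```

```text
post (array([0.5018, 0.04  , 0.246 ]), [np.float64(0.00021788067323563217), np.float64(0.0002178806732354909)])
brown (array([0.404 , 0.1085, 0.2929]), [np.float64(0.0007054281699319132), np.float64(0.0007054281699319785)])
wbottle cap (array([ 0.8015, -0.2905,  0.2881]), [np.float64(0.002326766865954948), np.float64(0.002326766865954919)])
bluecap (array([ 0.7616, -0.1961,  0.1693]), [np.float64(0.0006605029288673026), np.float64(0.0006605029288675073)])
bottlecap (array([ 0.5582, -0.4153,  0.1647]), [np.float64(0.0022516252800512115), np.float64(0.0022516252800511985)])
flask (array([ 0.4884, -0.516 ,  0.1129]), [np.float64(0.000261504751596689), np.float64(0.0002615047515967108)])
wbot [ 0.7441 -0.2695  0.    ]
blueb [ 0.7419 -0.178   0.    ]
boxcorner [ 0.8263 -0.1543 -0.    ]
boxfront [0.769  0.0785 0.    ]
```

{"name": "jog_arm", "arguments": {
  "motion": [0, 0, -1, 0, 0, 0, -1, 0, 0, -1, 0, 0, 0, -1, -0.4, -0.5, -1, 0, 0, 0, -1, -0.85, -0.95, -0.6, 0, 0, 0, -1, -0.85, -0.95, -0.6, 0, 0, 0, -1, -0.85, -0.95, 0, 0, 0, 0, -1, -0.85, -0.95, 0, 0, 0, 0, -1, -0.85, -0.95, 0, 0, 0, 0, -1, -0.85, -0.95, 0, 0, 0, 0, -1, -0.85, -0.95, 0, 0, 0, 0, -1, -0.85, -0.95, 0, 0, 0, 0, -1, -0.85, -0.95, 0, 0, 0, 0, -1]
}}

```text
time: 1.65
position: [0.3862, 0.1527, 0.4015]
tool_rot: [0.152, 0.988, 0.0, 0.0]
ft_force: [1.1, 0.3, -0.0]
grip_width: 0.0872
grip_force: 0.0
```

{"name": "jog_arm", "arguments": {
  "motion": [-0.85, -0.95, 0, 0, 0, 0, -1, -0.85, -0.95, 0, 0, 0, 0, -1, -0.85, -0.95, 0, 0, 0, 0, -1, -0.85, -0.95, 0, 0, 0, 0, -1, -0.85, -0.95, 0, 0, 0, 0, -1, 0, 0, 0, 0, 0, 1, -1, 0, 0, 0, 0, 0, 1, -1, 0, 0, 0, 0, 0, 1, -1, 0, 0, 0, 0, 0, 1, -1, 0, 0, 0, 0, 0, 1, -1, 0, 0, 0, 0, 0, 1, -1, 0, 0, 0, 0, 0, 1, -1]
}}

```text
time: 3.15
position: [0.4909, -0.0779, 0.4012]
tool_rot: [0.387, 0.922, -0.0, -0.0]
ft_force: [0.7, 0.3, 0.5]
grip_width: 0.087
grip_force: 0.0
```

{"name": "jog_arm", "arguments": {
  "motion": [0, 0, 0, 0, 0, 1, -1, 0, 0, 0, 0, 0, 1, -1, 0, 0, 0, 0, 0, 1, -1, 0, 0, 0, 0, 0, 1, -1, 0, 0, 0, 0, 0, 1, -1, 0, 0, 0, 0, 0, 1, -1, 0, 0, 0, 0, 0, 1, -1, 0, 0, 0, 0, 0, 1, -1, 0, 0, 0, 0, 0, 1, -1, 0, 0, 0, 0, 0, 1, -1, 0, 0, 0, 0, 0, 1, -1, 0, 0, 0, 0, 0, 1, -1]
}}

```text
time: 4.65
position: [0.4909, -0.0779, 0.4012]
tool_rot: [0.729, 0.685, -0.0, -0.0]
ft_force: [-0.4, 0.5, -0.0]
grip_width: 0.0871
grip_force: 0.0
```

{"name": "jog_arm", "arguments": {
  "motion": [0, 0, 0.5, 0, 0, 1, 1, 0, 0, 0.5, 0, 0, 1, 1, 0, 0, 0.5, 0, 0, 1, 1, 0, 0, 0, 0, 0, 1, 1, 0, 0, 0, 0, 0, 1, 1, 0, 0, 0, 0, 0, 0, 1, 0, 0, 0, 0, 0, 0, 1]
}}

```text
time: 5.52
position: [0.4911, -0.078, 0.3415]
tool_rot: [0.836, 0.549, -0.0, -0.0]
ft_force: [-0.7, -0.7, -0.7]
grip_width: 0.0251
grip_force: 0.0
```

```bash
python3 - <<'E'
from h import *
im=snap("w1")
o=robot.get_obs(); print(o["time"],o["position"],Ro.from_quat(o["tool_rot"]).as_matrix(),o["q"])
cv2.imwrite("pics/w1b.png",cv2.resize(im,(800,600),interpolation=cv2.INTER_CUBIC))
E
```

```text
5.575 [ 0.4911 -0.078   0.3415] [[ 0.3974  0.9176 -0.0001]
 [ 0.9176 -0.3974  0.    ]
 [-0.     -0.0001 -1.    ]] [-0.3826  0.2321  1.5972 -0.      1.3124  0.0261]
```

View pics/w1b.png

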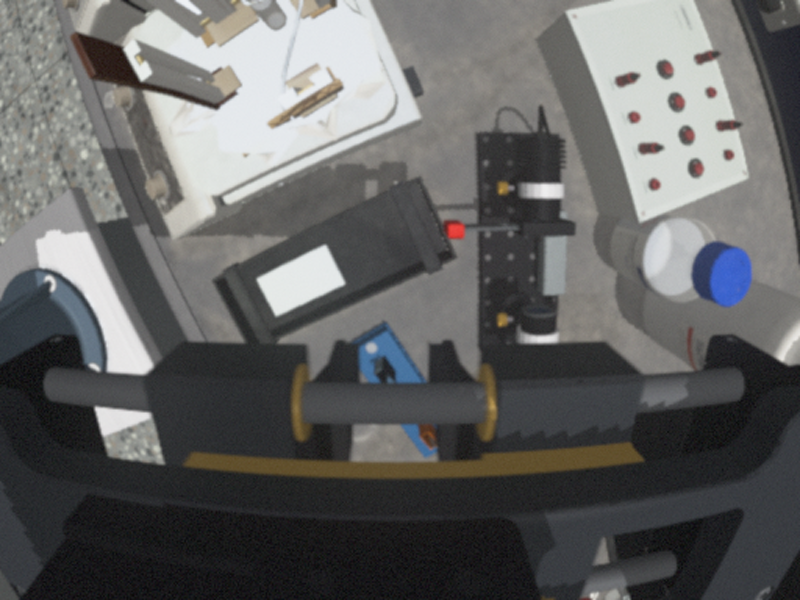

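{"name": "jog_arm", "arguments": {
  "motion": [-0.92, 0, 0.1, 0, 0, 0, 1, -0.92, 0, 0.1, 0, 0, 0, 1, -0.92, 0, 0.1, 0, 0, 0, 1, -0.92, 0, 0.1, 0, 0, 0, 1, -0.92, 0, 0.1, 0, 0, 0, 1, -0.92, 0, 0.1, 0, 0, 0, 1, -0.92, 0, 0.1, 0, 0, 0, 1, -0.92, 0.1, 0.1, 0, 0, 0, 1, 0, 0, 0, 0, 0, 0, 1, 0, 0, 0, 0, 0, 0, 1]
}}

```text
time: 6.82
position: [0.3776, -0.3491, 0.3094]
tool_rot: [0.836, 0.549, 0.0, -0.0]
ft_force: [0.5, 0.6, -0.9]
grip_width: 0.0006
grip_force: 0.0
```

```bash
python3 - <<'E'
from h import *
im=snap("w2")
o=robot.get_obs(); print(o["time"],o["position"],o["grip_width"])
cv2.imwrite("pics/w2b.png",cv2.resize(im,(800,600),interpolation=cv2.INTER_CUBIC))
E
```

```text
6.875 [ 0.3777 -0.3488  0.3096] 0.00046688032124727214
```

View pics/w2b.png

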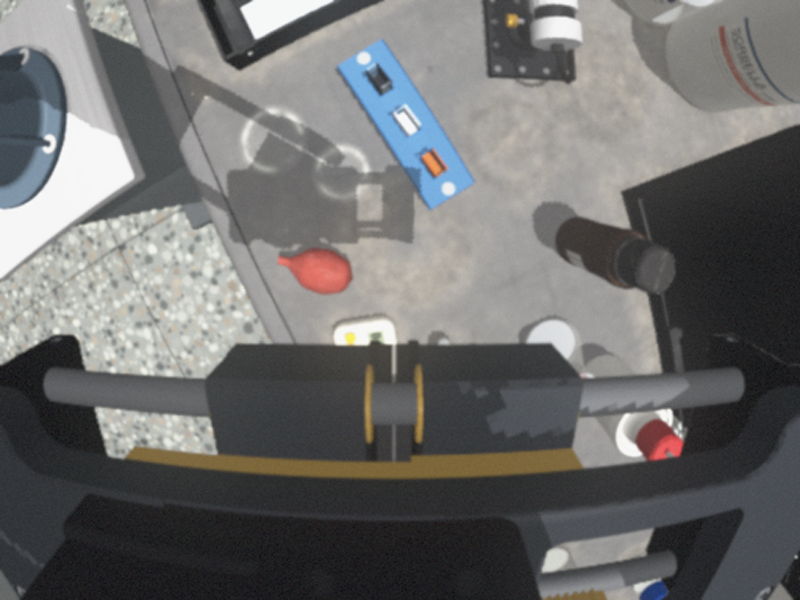

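```bash
python3 - <<'E'
from h import *
a=cv2.imread("pics/w2.png")[20:140,210:310]; b=cv2.imread("pics/w1.png")[62:232,270:380]
A=cv2.resize(a,None,fx=4.5,fy=4.5,interpolation=cv2.INTER_CUBIC);B=cv2.resize(b,None,fx=3,fy=3,interpolation=cv2.INTER_CUBIC)
M=np.zeros((540,780,3),np.uint8);M[:,:450]=A;M[:510,450:]=B
cv2.imwrite("pics/m1.png",np.clip(M*1.4,0,255).astype(np.uint8))
E
```

```text
(no output)
```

View pics/m1.png

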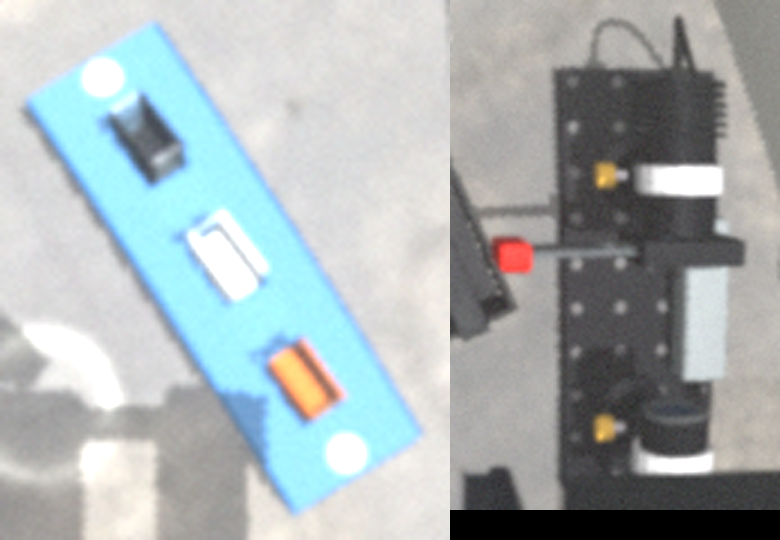

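```bash
cat > fit.py <<'E'
from h import *
from scipy.optimize import least_squares
P={n:(lambda d:(d["p"],d["q"]))(np.load(f"pics/{n}.npz")) for n in("w1","w2")}
L=lambda X,Y:(210+(X+.5)/4.5-.5,20+(Y+.5)/4.5-.5)
M=lambda X,Y:(270+(X-450+.5)/3-.5,62+(Y+.5)/3-.5)
S=lambda X,Y:(X*.64-.18,Y*.64-.18)
def world(x,l): c,s=np.cos(x[2]),np.sin(x[2]); return np.array([x[0]+c*l[0]-s*l[1],x[1]+s*l[0]+c*l[1],l[2]])
def pr(v,X): return project("wrist",X,P[v]) if v in P else project(v,X)
def fit(obs,x0,mask=None):
    f=lambda x:np.concatenate([(pr(v,world(x,l))-uv)*w for v,uv,l,w in obs])
    r=least_squares(f,x0,loss="soft_l1"); return r.x,f(r.x).reshape(-1,2)
E
python3 - <<'E'
from fit import *
h=.026
rk=[("w2",L(157,22),(.023,.081,h)),("w2",L(28,103),(-.023,.081,h)),("w2",L(422,433),(.023,-.081,h)),("w2",L(295,513),(-.023,-.081,h))]
x,r=fit([(*o,np.ones(2)) for o in rk],[.435,-.245,.13]);print("rack w2",x,np.degrees(x[2]));print(r)
rs=[("scene",S(*p),o[2]) for p,o in zip([(420,362),(329,436),(443,376),(350,457)],rk)]
x2,r=fit([(*o,np.ones(2)) for o in rs],[.435,-.245,.13]);print("rack scene",x2)
c=world(x,(0,0,.053));print("cuv w2 proj",[ (pr("w2",world(x,(a,b,.053)))-[210,20])*4.5 for a,b in((-.00625,.01125),(.00625,.01125),(.00625,-.01125),(-.00625,-.01125))])
one=np.ones(2);ox=np.array([1,0])
pm=[("w1",M(556,70),(-.045,.12,.012),one),("w2",S(488,77),(-.045,-.12,.012),one),("w2",S(575,82),(.045,-.12,.012),one),
("w1",M(675,410),(0,-.035,.095),one)]
x,r=fit(pm,[.61,-.13,-.42]);print("pm",x,np.degrees(x[2]));print(r)
sc=[("scene",S(152,412),(-.045,.12,.012),one),("scene",S(335,375),(-.045,-.12,.012),one)]
for o in sc: print(pr("scene",world(x,o[2]))-o[1])
for p in((680,180),(673,462)):
    w=onz(*ray("wrist",M(*p),P["w1"]),.095);d=w[:2]-x[:2];c,s=np.cos(x[2]),np.sin(x[2]);print("axis local",c*d[0]+s*d[1],-s*d[0]+c*d[1])
g,e=tri([ray("wrist",M(514,254),P["w1"]),ray("scene",S(210,372)),ray("side",S(261,376))]);print("grip",g,e)
g=onz(*ray("wrist",M(514,254),P["w1"]),.116);d=g[:2]-x[:2];c,s=np.cos(x[2]),np.sin(x[2]);print(g,"grip local",c*d[0]+s*d[1],-s*d[0]+c*d[1])
E
```

```text
rack w2 [ 0.4393 -0.2429  0.1563] 8.955457839275212
[[-1.2388  0.5845]
 [ 0.5909 -1.09  ]
 [-0.5761  0.9911]
 [ 1.0671 -0.5299]]
rack scene [ 0.4349 -0.2442 -0.422 ]
cuv w2 proj [array([189.264 , 230.3781]), array([224.5295, 208.9709]), array([264.7652, 270.7015]), array([229.5475, 292.109 ])]
pm [ 0.6163 -0.1343 -0.3712] -21.268125117748692
[[-0.2299  0.5621]
 [-0.3005  0.4715]
 [-0.5976  0.2729]
 [ 1.842  -7.0225]]
[0.8021 0.3112]
[ 0.9124 -4.2026]
axis local -0.0026456979881364744 0.06404033991201293
axis local -0.0017810730979157183 -0.07203974840368091
grip [ 0.5495 -0.075   0.116 ] [np.float64(0.0024622642430269536), np.float64(0.001200493900133718), np.float64(0.0013977564975186244)]
[ 0.5508 -0.0729  0.116 ] grip local -0.08333287014177548 0.03343267760941172
```

{"name": "jog_arm", "arguments": {
  "motion": [0.95, 0.64, 0, 0, 0, 0, 1, 0.95, 0.64, 0, 0, 0, 0, 1, 0.95, 0.64, 0, 0, 0, 0, 1, 0.95, 0.64, 0, 0, 0, 0, 1, 0.95, 0.64, 0, 0, 0, 0, 1, 0, 0, 0, 0, 0, 0, 1, 0, 0, 0, 0, 0, 0, 1]
}}

```text
time: 7.75
position: [0.5703, -0.2253, 0.3095]
tool_rot: [0.836, 0.549, -0.0, -0.0]
ft_force: [-1.2, -0.8, 1.0]
grip_width: 0.0006
grip_force: 0.0
```

```bash
python3 - <<'E'
from h import *
im=snap("w3")
o=robot.get_obs(); print(o["time"],o["position"])
p=(o["position"],o["tool_rot"])
for X in((.616,-.134,.095),(.5508,-.0729,.116)): print(project("wrist",np.array(X),p))
a=im[0:150,170:370]
cv2.imwrite("pics/m2.png",np.clip(cv2.resize(a,(800,600),interpolation=cv2.INTER_CUBIC)*1.4,0,255).astype(np.uint8))
E
```

```text
7.8 [ 0.57   -0.2259  0.3096]
[254.4113  86.8131]
[181.9489  62.0171]
```

View pics/m2.png

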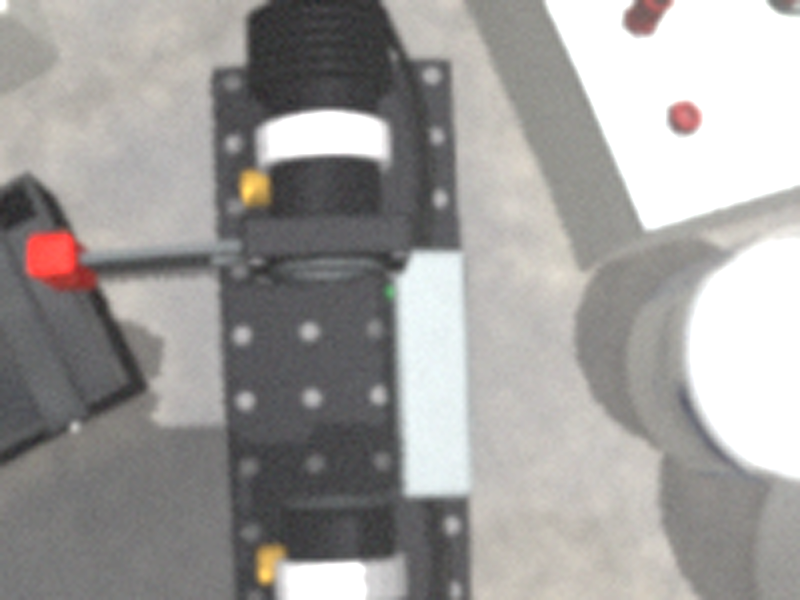

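The red grip's top centre is at about (52,252) in this crop. The lens face at the LED side is centred near (330,268), the detector's lens face is edge-on at about (340,500), and the rod runs at Y≈255.

```bash
python3 - <<'E'
from fit import *
P["w3"]=(lambda d:(d["p"],d["q"]))(np.load("pics/w3.npz"))
N=lambda X,Y:(170+(X+.5)/4-.5,(Y+.5)/4-.5)
W=lambda X,Y,z:onz(*ray("wrist",N(X,Y),P["w3"]),z)
up,lo=W(330,268,.095),W(340,499,.095)
print("faces",up,lo,"mid",(up+lo)/2,"gap",np.linalg.norm(up-lo))
a=[W(323,140,.097),W(326,185,.095),W(330,268,.095),W(340,499,.095),W(340,525,.095),W(343,578,.097)]
a=np.array(a)[:,:2];print(a);m=a.mean(0);_,_,V=np.linalg.svd(a-m);v=V[0]*np.sign(V[0][1]);print("yaw",np.degrees(np.arctan2(v[1],v[0]))-90,"rms",(a-m)@[v[1],-v[0]])
e=[W(213,70,.012),W(238,600,.012),W(449,60,.012),W(470,590,.012)]
for p,q in((0,1),(2,3)): d=e[p]-e[q];print("edge yaw",np.degrees(np.arctan2(d[1],d[0]))-90)
print("board ctr line",(e[1]+e[3])/2,(e[0]+e[2])/2, np.linalg.norm(e[0]-e[2]),(e[0]),e[2])
b=[W(397,250,.036),W(462,250,.036),W(405,497,.036),W(470,495,.036)];print("box",b)
d=b[1]-b[3];print(np.degrees(np.arctan2(d[1],d[0]))-90,np.linalg.norm(d))
for v,l in (("w1",(.045,0,0)),): pass
print("grip tri",tri([ray("wrist",N(52,252),P["w3"]),ray("wrist",M(514,254),P["w1"]),ray("scene",S(210,371)),ray("side",S(261,374))]), W(52,252,.116))
print("frame",W(243,217,.119),W(408,215,.119),W(243,252,.119),W(408,250,.119))
# rack refit
h=.026;one=np.ones(2)
rk=[("w2",L(157,22),(.023,.081,h)),("w2",L(28,103),(-.023,.081,h)),("w2",L(422,433),(.023,-.081,h)),("w2",L(295,513),(-.023,-.081,h))]
rs=[("scene",S(*p),l) for p,l in [((329,436),(.023,.081,h)),((350,457),(-.023,.081,h)),((443,376),(-.023,-.081,h)),((420,362),(.023,-.081,h))]]
cv=[("w2",L(190,230),(-.00625,.01125,.053)),("w2",L(222,208),(.00625,.01125,.053)),("w2",L(268,271),(.00625,-.01125,.053))]
for s in(rk,rs,rk+rs,cv): x,r=fit([(*o,one) for o in s],[.435,-.245,.13]);print(x,np.degrees(x[2]),np.abs(r).max())
E
```

```text
faces [ 0.6236 -0.1092  0.095 ] [ 0.5981 -0.1759  0.095 ] mid [ 0.6109 -0.1425  0.095 ] gap 0.07142751935319479
[[ 0.6377 -0.0711]
 [ 0.633  -0.0844]
 [ 0.6236 -0.1092]
 [ 0.5981 -0.1759]
 [ 0.595  -0.1832]
 [ 0.5894 -0.1985]]
yaw -20.864622251870287 rms [-0.0002  0.0001  0.0002  0.0001 -0.0002  0.    ]
edge yaw -20.811054669228596
edge yaw -21.00933254293294
board ctr line [ 0.5881 -0.2148  0.012 ] [ 0.6617 -0.0223  0.012 ] 0.08889146767501419 [ 0.6201 -0.0066  0.012 ] [ 0.7033 -0.0379  0.012 ]
box [array([ 0.6516, -0.1039,  0.036 ]), array([ 0.6729, -0.1125,  0.036 ]), array([ 0.6192, -0.1867,  0.036 ]), array([ 0.6409, -0.195 ,  0.036 ])]
-21.196144021972245 0.08843422079186151
grip tri (array([ 0.55  , -0.0749,  0.1179]), [np.float64(0.0019133617332244245), np.float64(0.0023238442258916372), np.float64(0.0019776684158870923), np.float64(0.0022414516609191052)]) [ 0.5514 -0.0734  0.116 ]
frame [ 0.6056 -0.0887  0.119 ] [ 0.6487 -0.1066  0.119 ] [ 0.6015 -0.0982  0.119 ] [ 0.6445 -0.1162  0.119 ]
[ 0.4393 -0.2429  0.1563] 8.955397593194117 1.238716932565211
[ 0.434  -0.2426  0.1235] 7.073791674457236 1.9412041583201471
[ 0.438  -0.243   0.1493] 8.553937748530055 3.6211943940293168
[ 0.4394 -0.2422  0.1873] 10.731807716941546 0.4811703516003263
```

```bash
python3 - <<'E'
from fit import *
print(tri([ray("wrist",S(418,118),P["w1"]),ray("scene",S(145,432)),ray("side",S(350,487))]))
print(tri([ray("wrist",S(340,85),P["w1"]),ray("scene",S(118,490))]))
print("post top",project("wrist",np.array([.5018,.04,.246]),P["w1"])/.64,"brown",project("wrist",np.array([.404,.1085,.293]),P["w1"])/.64)
yaw=np.radians(-20.9);o=np.array([.6109,-.1425]);x=np.array([np.cos(yaw),np.sin(yaw)]);y=np.array([-x[1],x[0]])
for l in((-.115,.0425),(-.078,.0425)): print(l,o+l[0]*x+l[1]*y)
# body footprint corners at z .16 in w1
for c in((-.19,.08),(-.115,.08),(-.21,.08)): print(project("wrist",np.array([*(o+c[0]*x+c[1]*y),.16]),P["w1"])/.64)
st=robot.get_obs();R=Ro.from_quat(st["tool_rot"]).as_matrix();p=st["position"]
print("delta tool",R.T@(np.array([*(o-.115*x+.0425*y),p[2]])-p)/.04, "turn deg",np.degrees(np.arctan2(R[1,1],R[0,1]))+20.9)
E
```

```text
(array([0.4967, 0.0059, 0.0947]), [np.float64(0.0657998428957723), np.float64(0.03319379149242528), np.float64(0.09634501073527346)])
(array([0.5093, 0.0756, 0.0674]), [np.float64(0.007807243749012158), np.float64(0.0078072437490121415)])
post top [318.0754 100.1153] brown [80.0032 67.9352]
(-0.115, 0.0425) [ 0.5186 -0.0618]
(-0.078, 0.0425) [ 0.5532 -0.075 ]
[309.1904 192.3843]
[413.9459 186.7398]
[282.2587 194.4372]
delta tool [ 3.2539 -2.8083  0.0014] turn deg -2.5261831629977287
```

{"name": "jog_arm", "arguments": {
  "motion": [0.81, -0.7, 0, 0, 0, 0, 1, 0.81, -0.7, 0, 0, 0, 0, 1, 0.81, -0.7, 0, 0, 0, 0, 1, 0.82, -0.71, 0, 0, 0, 0, 1, 0, 0, 0.8, 0, 0, -0.63, 1, 0, 0, 1, 0, 0, 0, 1, 0, 0, 1, 0, 0, 0, 1, 0, 0, 1, 0, 0, 0, 1, 0, 0, 1, 0, 0, 0, 1, 0, 0, 0.4, 0, 0, 0, 1, 0, 0, 0, 0, 0, 0, 1]
}}

```text
time: 9.18
position: [0.5179, -0.0629, 0.1007]
tool_rot: [0.824, 0.566, -0.001, -0.001]
ft_force: [-0.6, -0.1, -0.0]
grip_width: 0.0005
grip_force: 0.0
```

{"name": "jog_arm", "arguments": {
  "motion": [0, 0.25, 0, 0, 0, 0, 1, 0, 0.25, 0, 0, 0, 0, 1, 0, 0.25, 0, 0, 0, 0, 1, 0, 0, 0, 0, 0, 0, 1]
}}

```text
time: 9.68
position: [0.5493, -0.0738, 0.1022]
tool_rot: [0.824, 0.567, 0.001, 0.001]
ft_force: [-0.6, 0.1, -0.8]
grip_width: 0.0003
grip_force: 0.0
```

{"name": "jog_arm", "arguments": {
  "motion": [0, 0.1, 0, 0, 0, 0, 1, 0, 0.1, 0, 0, 0, 0, 1]
}}

```text
time: 9.93
position: [0.5543, -0.0755, 0.1016]
tool_rot: [0.824, 0.567, -0.0, -0.001]
ft_force: [-7.0, 2.4, 5.1]
grip_width: 0.0007
grip_force: 4.7
```

{"name": "jog_arm", "arguments": {
  "motion": [0, 0.04, 0, 0, 0, 0, 1, 0, 0, 0, 0, 0, 0, 1]
}}

```text
time: 10.18
position: [0.5541, -0.0755, 0.1015]
tool_rot: [0.824, 0.567, -0.002, -0.002]
ft_force: [-6.5, 1.3, 6.0]
grip_width: 0.0004
grip_force: 3.5
```

{"name": "jog_arm", "arguments": {
  "motion": [0, 0.04, 0, 0, 0, 0, 1, 0, 0, 0, 0, 0, 0, 1]
}}

```text
time: 10.42
position: [0.5542, -0.0755, 0.1015]
tool_rot: [0.824, 0.567, -0.003, -0.003]
ft_force: [-7.8, 2.7, 8.2]
grip_width: 0.0005
grip_force: 4.9
```

{"name": "jog_arm", "arguments": {
  "motion": [0, 0.1, 0, 0, 0, 0, 1, 0, 0, 0, 0, 0, 0, 1]
}}

```text
time: 10.68
position: [0.5542, -0.0755, 0.1014]
tool_rot: [0.824, 0.567, -0.005, -0.007]
ft_force: [-14.8, 4.2, 14.0]
grip_width: 0.0004
grip_force: 8.7
```

```bash
python3 - <<'E'
from h import *
a=robot.camera("scene");cv2.imwrite("pics/s1.png",a)
b=cv2.imread("pics/scene0.png")
# diff-free red detection of grip
for im in(b,a):
    hsv=cv2.cvtColor(im,cv2.COLOR_BGR2HSV);m=((hsv[...,0]<8)|(hsv[...,0]>172))&(hsv[...,1]>170)&(hsv[...,2]>80);m[:, :100]=0;m[:,220:]=0;m[:200]=0;m[290:]=0
    v,u=np.nonzero(m);print(len(u),u.min(),u.max(),v.min(),v.max(),u.mean(),v.mean())
c=np.hstack([cv2.resize(x[190:275,95:195],(400,340),interpolation=cv2.INTER_CUBIC) for x in(b,a)])
cv2.imwrite("pics/m3.png",np.clip(c*1.3,0,255).astype(np.uint8));print(robot.get_obs()["ft_force"],robot.get_obs()["position"])
E
```

```text
44 130 137 236 242 133.45454545454547 238.79545454545453Traceback (most recent call last):
  File "<stdin>", line 7, in <module>
    return umr_minimum(a, axis, None, out, keepdims, initial, where)
ValueError: zero-size array to reduction operation minimum which has no identity
```

{"name": "jog_arm", "arguments": {
  "motion": [0, -0.5, 0, 0, 0, 0, 1, 0, 0, -0.8, 0, 0, 0, 1, 0, 0, -1, 0, 0, 0, 1, 0, 0, -1, 0, 0, 0, 1, 0, 0, -1, 0, 0, 0, 1, 0, 0, -1, 0, 0, 0, 0, -0.85, 0.52, -0.4, 0, 0, 0, 0, -0.85, 0.52, 0, 0, 0, 0, 0, -0.85, 0.52, 0, 0, 0, 0, 0, -0.85, 0.52, 0, 0, 0, 0, 0, 0, 0, 0, 0, 0, 0, 0, 0, 0, 0, 0, 0, 0, 0]
}}

```text
time: 12.22
position: [0.572, -0.2278, 0.3092]
tool_rot: [0.824, 0.567, 0.0, -0.0]
ft_force: [-0.5, 1.3, -0.2]
grip_width: 0.0431
grip_force: 0.0
```

```bash
python3 - <<'E'
from h import *
im=snap("w4"); o=robot.get_obs(); p=(o["position"],o["tool_rot"]); print(o["time"],p,o["ft_force"])
hsv=cv2.cvtColor(im,cv2.COLOR_BGR2HSV);m=((hsv[...,0]<8)|(hsv[...,0]>172))&(hsv[...,1]>150)&(hsv[...,2]>80);m[:,:150]=0;m[:,290:]=0;m[150:]=0
n,l,s,c=cv2.connectedComponentsWithStats(m.astype(np.uint8));print(s,c)
a=im[0:150,170:370];cv2.imwrite("pics/m4.png",np.clip(cv2.resize(a,(800,600),interpolation=cv2.INTER_CUBIC)*1.4,0,255).astype(np.uint8))
E
```

```text
12.275 (array([ 0.5719, -0.2272,  0.3094]), array([ 0.8237,  0.567 ,  0.0001, -0.0003])) [-0.6958  0.0164 -0.1253]
[[     0      0    512    384 196459]
 [   200     53     14     14    149]] [[255.5375 191.6002]
 [206.0336  59.4094]]
```

View pics/m4.png

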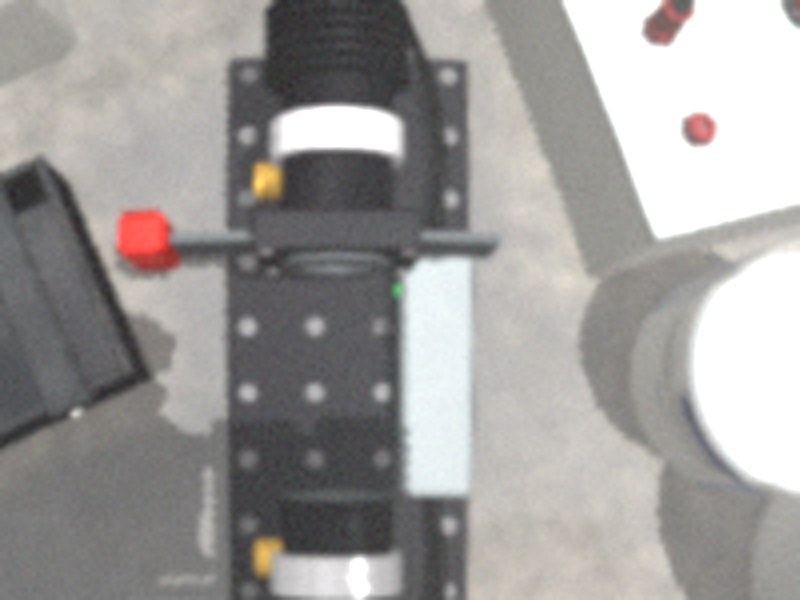

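The grip has moved in: its top is now at (142,235), the frame's left edge is at X≈257, and the slide sticks out on the far side. The lens faces are at (338,262) and (338,496).

```bash
python3 - <<'E'
from fit import *
P["w4"]=(lambda d:(d["p"],d["q"]))(np.load("pics/w4.npz"))
N=lambda X,Y:(170+(X+.5)/4-.5,(Y+.5)/4-.5)
W=lambda X,Y,z:onz(*ray("wrist",N(X,Y),P["w4"]),z)
up,lo=W(338,262,.095),W(338,496,.095);mid=(up+lo)/2
print("mid",mid,np.linalg.norm(up-lo),"yaw",np.degrees(np.arctan2(*(up-lo)[1::-1]))-90)
a=np.array([W(338,130,.097),W(338,180,.095),up,lo,W(338,522,.095),W(337,575,.097)])[:,:2];m=a.mean(0);V=np.linalg.svd(a-m)[2][0];print(np.degrees(np.arctan2(*(V*np.sign(V[1]))[::-1]))-90)
g=W(142,235,.116);yaw=np.radians(-20.9);x=np.array([np.cos(yaw),np.sin(yaw)]);y=np.array([-x[1],x[0]])
print("grip local",(g-mid)[:2]@x,(g-mid)[:2]@y,"frame",[(W(*q,.119)-mid)[:2]@x for q in((256,230),(419,230))])
# to above cuvette
c=np.array([.439,-.2425]);yr=np.radians(9);st=robot.get_obs();R=Ro.from_quat(st["tool_rot"]).as_matrix()
print("delta",R.T@(np.array([*c,.15])-st["position"])/.04)
E
```

```text
mid [ 0.6106 -0.1424  0.095 ] 0.07229954900612277 yaw -20.92199924898067
-20.99308727836228
grip local -0.05633599932323103 0.04211552470480836 frame [np.float64(-0.02333808083739337), np.float64(0.02270232608400043)]
delta [-1.5444 -2.9655  3.9842]
```

{"name": "jog_arm", "arguments": {
  "motion": [-0.82, -0.49, 0, 0, 0, 0, 0, -0.82, -0.49, 0, 0, 0, 0, 0, -0.82, -0.49, 0, 0, 0, 0, 0, -0.82, -0.49, 0, 0, 0, 0, 0, 0, 0, 0.3, 0, 0, -0.94, 0, 0, 0, 0.3, 0, 0, -0.94, 0, 0, 0, 0.3, 0, 0, -0.94, 0, 0, 0, 0.3, 0, 0, -0.94, 0, 0, 0, 0.4, 0, 0, -0.94, 0, 0, 0, 0.4, 0, 0, -0.94, 0, 0, 0, 0.4, 0, 0, -0.94, 0, 0, 0, 0.3, 0, 0, -0.94, 0]
}}

```text
time: 13.78
position: [0.4521, -0.3211, 0.2012]
tool_rot: [0.647, 0.762, 0.0, -0.0]
ft_force: [-0.4, 0.4, 0.2]
grip_width: 0.0434
grip_force: 0.0
```

{"name": "jog_arm", "arguments": {
  "motion": [0, 0, 0, 0, 0, 0, 0]
}}

```text
time: 13.9
position: [0.4517, -0.321, 0.201]
tool_rot: [0.648, 0.761, 0.0, -0.001]
ft_force: [0.4, 0.9, 0.3]
grip_width: 0.0433
grip_force: 0.0
```

```bash
python3 - <<'E'
from h import *
im=snap("w5"); o=robot.get_obs(); p=(o["position"],o["tool_rot"]); R=Ro.from_quat(p[1]).as_matrix();print(o["time"],p[0],np.degrees(np.arctan2(R[1,1],R[0,1])))
c=project("wrist",np.array([.439,-.2425,.04]),p);print(c)
x0=int(c[0])-80;y0=max(0,int(c[1])-75);print(x0,y0)
a=im[y0:y0+120,x0:x0+160];cv2.imwrite("pics/m5.png",np.clip(cv2.resize(a,(800,600),interpolation=cv2.INTER_CUBIC)*1.2,0,255).astype(np.uint8))
E
```

```text
13.95 [ 0.4521 -0.3216  0.2017] 9.149997306706558
[248.9748 102.5508]
168 27
```

View pics/m5.png

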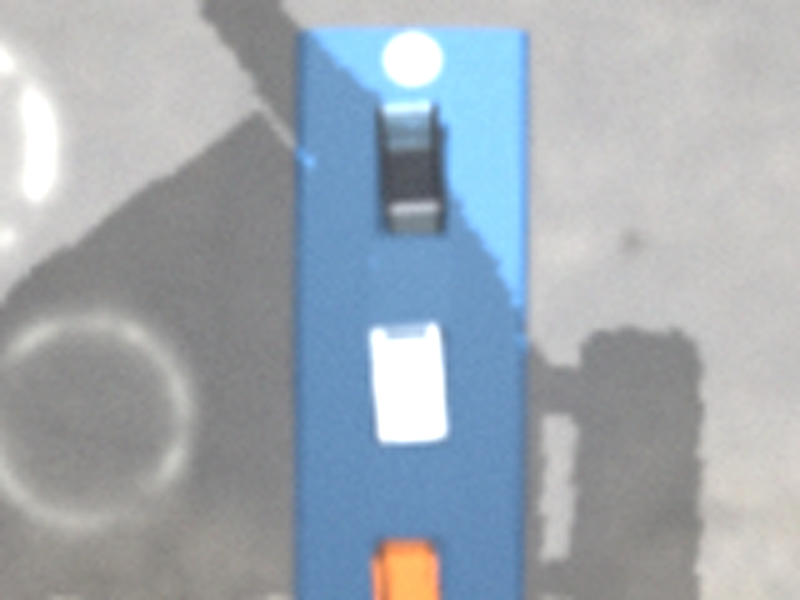

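```bash
python3 - <<'E'
from fit import *
P["w5"]=(lambda d:(d["p"],d["q"]))(np.load("pics/w5.npz"))
N=lambda X,Y:(168+(X+.5)/5-.5,27+(Y+.5)/5-.5)
one=np.ones(2);z=.053;a,b=.00625,.01125
o=[("w5",N(370,326),(-a,b,z),one),("w5",N(440,322),(a,b,z),one),("w5",N(448,437),(a,-b,z),one),("w5",N(379,442),(-a,-b,z),one)]
x,r=fit(o,[.439,-.2425,.16]);print(x,np.degrees(x[2]),r*5)
h=.026;W=lambda X,Y,z:onz(*ray("wrist",N(X,Y),P["w5"]),z)
rk=[("w5",N(299,30),(-.023,.081,h),one),("w5",N(527,30),(.023,.081,h),one)]
q=[W(*p,h) for p in((299,30),(527,30),(296,590),(527,590))];print(q,[np.degrees(np.arctan2(*(q[i]-q[i+2])[1::-1]))-90 for i in(0,1)],np.linalg.norm(q[0]-q[1]))
ry=np.radians(9.1);yv=np.array([-np.sin(ry),np.cos(ry)]);print("rack ctr",((q[0]+q[1])/2)[:2]-.081*yv)
# two-view height of the cuvette top centre
print(tri([ray("wrist",N(409,382),P["w5"]),ray("wrist",L(229,250),P["w2"]),ray("scene",S(388,389))]))
st=robot.get_obs();R=Ro.from_quat(st["tool_rot"]).as_matrix()
print("delta",R.T@(np.array([x[0],x[1],.0395])-st["position"])/.04)
E
```

```text
[ 0.4391 -0.2424  0.2289] 13.114255504795539 [[ 3.8483  2.1868]
 [-3.1226  1.8149]
 [-3.4638 -1.6604]
 [ 2.8158 -2.356 ]]
[array([ 0.4024, -0.1668,  0.026 ]), array([ 0.4513, -0.159 ,  0.026 ]), array([ 0.4215, -0.2907,  0.026 ]), array([ 0.4716, -0.2826,  0.026 ])] [np.float64(8.735932323889742), np.float64(9.328800576917814)] 0.04952419394474845
rack ctr [ 0.4397 -0.2429]
(array([ 0.4381, -0.2443,  0.0572]), [np.float64(0.002016490661588353), np.float64(0.0005009382799439655), np.float64(0.002445751079309008)])
delta [ 2.0034 -0.0044  4.0548]
```

{"name": "jog_arm", "arguments": {
  "motion": [0.67, 0, 0.6, 0, 0, 0, 0, 0.67, 0, 0.6, 0, 0, 0, 0, 0.66, 0, 0.6, 0, 0, 0, 0, 0, 0, 0.6, 0, 0, -0.85, 0, 0, 0, 0.8, 0, 0, 0, 0, 0, 0, 0.4, 0, 0, 0, 0, 0, 0, 0, 0, 0, 0, 0]
}}

```text
time: 14.82
position: [0.4393, -0.2433, 0.0573]
tool_rot: [0.626, 0.78, 0.0, -0.0]
ft_force: [0.1, 0.4, 0.4]
grip_width: 0.0434
grip_force: 0.0
```

```bash
python3 - <<'E'
from h import *
st=robot.get_obs();R=Ro.from_quat(st["tool_rot"]).as_matrix()
print(st["time"],st["position"],np.degrees(np.arctan2(R[1,1],R[0,1])),R[:,2],st["ft_force"])
print("delta",R.T@(np.array([.4391,-.2424,.04])-st["position"])/.04)
for n in("side","scene"): cv2.imwrite(f"pics/{n}6.png",robot.camera(n))
a=cv2.imread("pics/side6.png");u=project("side",np.array([.4391,-.2424,.05]));print(u)
b=cv2.imread("pics/scene6.png");v=project("scene",np.array([.4391,-.2424,.05]));print(v)
cr=lambda im,c:cv2.resize(im[int(c[1])-60:int(c[1])+40,int(c[0])-50:int(c[0])+50],(400,400),interpolation=cv2.INTER_CUBIC)
cv2.imwrite("pics/m6.png",np.hstack([cr(a,u),cr(b,v)]))
E
```

```text
14.825 [ 0.4393 -0.2433  0.0573] 12.525329502615362 [-0.0007  0.0006 -1.    ] [0.0707 0.437  0.4199]
delta [0.022  0.0006 0.4325]
[269.9388 241.1706]
[245.828  251.0097]
```

View pics/m6.png

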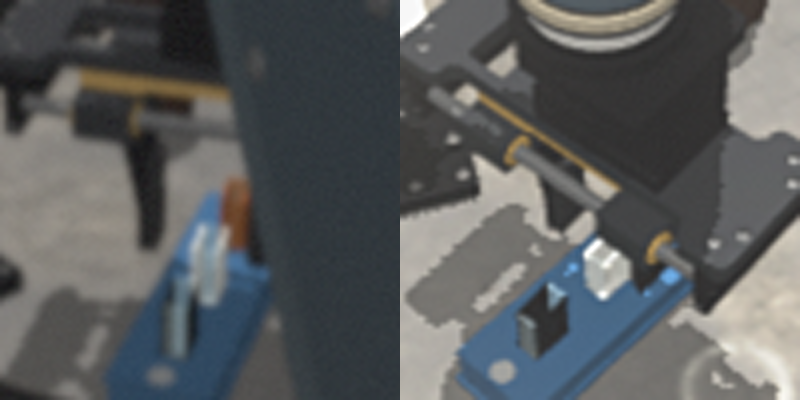

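The fingers straddle the white cuvette's frosted ±x sides, and the black and amber cells are clear of them.

{"name": "jog_arm", "arguments": {
  "motion": [0.02, 0, 0.25, 0, 0, 0, 0, 0, 0, 0.18, 0, 0, 0, 0, 0, 0, 0, 0, 0, 0, 0.3, 0, 0, 0, 0, 0, 0, 0.6, 0, 0, 0, 0, 0, 0, 0.9, 0, 0, 0, 0, 0, 0, 1, 0, 0, 0, 0, 0, 0, 1, 0, 0, 0, 0, 0, 0, 1],
  "grip_force": 10
}}

```text
time: 15.92
position: [0.4374, -0.2428, 0.0405]
tool_rot: [0.625, 0.78, -0.001, -0.001]
ft_force: [-4.3, -2.8, 2.6]
grip_width: 0.0127
grip_force: 10.0
```

{"name": "jog_arm", "arguments": {
  "motion": [0, -0.03, -0.05, 0, 0, 0, 1, 0, -0.01, -0.15, 0, 0, 0, 1, 0, 0, -0.25, 0, 0, 0, 1, 0, 0, -0.4, 0, 0, 0, 1, 0, 0, -0.8, 0, 0, 0, 1, 0, 0, -1, 0, 0, 0, 1, 0, 0, -1, 0, 0, 0, 1, 0, 0, -0.7, 0, 0, 0, 1, 0, 0, 0, 0, 0, 0, 1]
}}

```text
time: 17.05
position: [0.4392, -0.2441, 0.2174]
tool_rot: [0.626, 0.78, 0.0, 0.004]
ft_force: [0.2, -0.4, -0.6]
grip_width: 0.0126
grip_force: 10.0
```

```bash
cat > go.py <<'E'
from h import *
import sys
st=robot.get_obs();R=Ro.from_quat(st["tool_rot"]).as_matrix()
yaw=np.degrees(np.arctan2(R[1,1],R[0,1]));z=float(sys.argv[1])
print(st["time"],st["position"],"yaw",yaw,"ztool",R[:,2],st["ft_force"],st["grip_width"],st["grip_force"])
print("delta",R.T@(np.array([.6107,-.1425,z])-st["position"])/.04,"turn units",(yaw+20.9)/4)
E
python3 go.py .1125
```

```text
17.05 [ 0.4392 -0.2441  0.2174] yaw 12.561253890973912 ztool [ 0.0061 -0.0048 -1.    ] [ 0.1699 -0.4159 -0.6104] 0.012632594468810245 9.999865200079512
delta [1.5635 4.7248 2.636 ] turn units 8.365313472743477
```

{"name": "jog_arm", "arguments": {
  "motion": [0.31, 0.94, 0, 0, 0, 0, 1, 0.31, 0.94, 0, 0, 0, 0, 1, 0.31, 0.95, 0, 0, 0, 0, 1, 0.31, 0.95, 0, 0, 0, 0, 1, 0.32, 0.94, 0, 0, 0, 0.5, 1, 0, 0, 0, 0, 0, 0.9, 1, 0, 0, 0, 0, 0, 1, 1, 0, 0, 0, 0, 0, 1, 1, 0, 0, 0, 0, 0, 1, 1, 0, 0, 0, 0, 0, 1, 1, 0, 0, 0, 0, 0, 1, 1, 0, 0, 0, 0, 0, 1, 1]
}}

```text
time: 18.55
position: [0.6076, -0.1407, 0.2129]
tool_rot: [0.805, 0.594, -0.0, -0.001]
ft_force: [0.4, 0.7, -0.5]
grip_width: 0.0125
grip_force: 10.0
```

{"name": "jog_arm", "arguments": {
  "motion": [0, 0, 0, 0, 0, 0.97, 1, 0, 0, 0, 0, 0, 0, 1, 0, 0, 0, 0, 0, 0, 1]
}}

```text
time: 18.92
position: [0.6079, -0.141, 0.2136]
tool_rot: [0.824, 0.567, -0.0, -0.001]
ft_force: [-0.2, -0.1, -0.6]
grip_width: 0.0123
grip_force: 10.0
```

```bash
python3 go.py .1125
```

```text
18.925 [ 0.6079 -0.141   0.2136] yaw -20.886208416090337 ztool [-0.0011  0.0006 -1.    ] [-0.187  -0.0504 -0.5533] 0.012347406670995098 9.999906934644969
delta [-0.0094  0.0822  2.5278] turn units 0.0034478959774153495
```

{"name": "jog_arm", "arguments": {
  "motion": [-0.01, 0.08, 0, 0, 0, 0, 1, 0, 0, 0.6, 0, 0, 0, 1, 0, 0, 0.8, 0, 0, 0, 1, 0, 0, 0.6, 0, 0, 0, 1, 0, 0, 0.4, 0, 0, 0, 1, 0, 0, 0.12, 0, 0, 0, 1, 0, 0, 0, 0, 0, 0, 1, 0, 0, 0, 0, 0, 0, 1]
}}

```text
time: 19.92
position: [0.6118, -0.1431, 0.1146]
tool_rot: [0.824, 0.567, 0.001, 0.001]
ft_force: [-0.6, 0.3, -0.1]
grip_width: 0.0125
grip_force: 10.0
```

```bash
for i in 1 2; do python3 go.py .1125; done; python3 - <<'E'
from h import *
for n in("scene","side","wrist"): cv2.imwrite(f"pics/{n}7.png",robot.camera(n))
u=project("scene",np.array([.6107,-.1425,.1]));v=project("side",np.array([.6107,-.1425,.1]));print(u,v)
cr=lambda im,c:cv2.resize(im[int(c[1])-50:int(c[1])+50,int(c[0])-50:int(c[0])+50],(400,400),interpolation=cv2.INTER_CUBIC)
cv2.imwrite("pics/m7.png",np.hstack([cr(cv2.imread("pics/scene7.png"),u),cr(cv2.imread("pics/side7.png"),v)]))
print([robot.get_obs()["position"] for _ in range(3)])
E
```

```text
19.925 [ 0.6118 -0.1431  0.1146] yaw -20.93914056493633 ztool [ 0.002  -0.0009 -1.    ] [-0.6069  0.261  -0.0627] 0.012502219601711113 9.99991254429915
delta [ 0.0047 -0.0316  0.0526] turn units -0.009785141234083028
19.925 [ 0.6118 -0.1431  0.1146] yaw -20.93914056493633 ztool [ 0.002  -0.0009 -1.    ] [-0.6069  0.261  -0.0627] 0.012502219601711113 9.99991254429915
delta [ 0.0047 -0.0316  0.0526] turn units -0.009785141234083028
[151.8555 205.3567] [162.713  220.9931]
[array([ 0.6115, -0.143 ,  0.1144]), array([ 0.6115, -0.143 ,  0.1144]), array([ 0.6115, -0.143 ,  0.1144])]
```

View pics/m7.png

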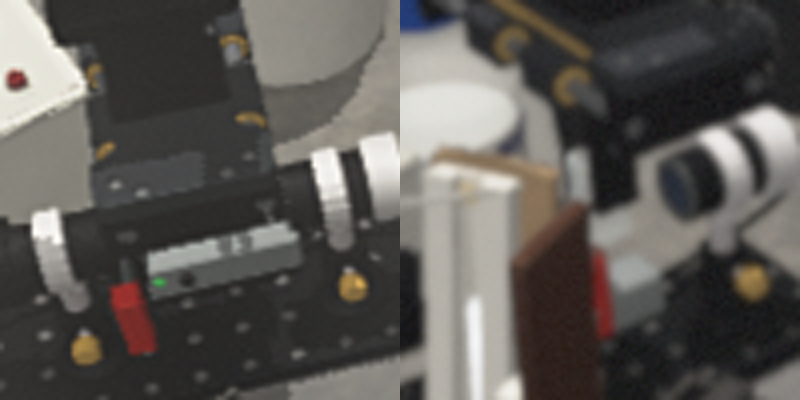

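{"name": "jog_arm", "arguments": {
  "motion": [0, -0.025, 0.05, 0, 0, 0, 1, 0, 0, 0, 0, 0, 0, 1, 0, 0, 0, 0, 0, 0, 1, 0, 0, 0, 0, 0, 0, 1]
}}

```text
time: 20.58
position: [0.6101, -0.1425, 0.1115]
tool_rot: [0.824, 0.567, -0.0, 0.0]
ft_force: [-0.2, -0.5, 0.0]
grip_width: 0.0123
grip_force: 10.0
```

```bash
python3 - <<'E'
from h import *
ps=[];im=None
for i in range(8):
    o=robot.get_obs();ps.append([*o["position"],*Ro.from_quat(o["tool_rot"]).as_matrix()[:,2]]);im=robot.camera("side")
print(np.mean(ps,0),np.std(ps,0),o["time"])
cv2.imwrite("pics/side8.png",im)
yaw=np.radians(-20.9);x=np.array([np.cos(yaw),np.sin(yaw)]);y=np.array([-x[1],x[0]])
d=np.mean(ps,0)[:2]-[.6107,-.1425];print("local err mm",d@x*1e3,d@y*1e3)
for a in(-.00625,.00625):
  for b in(-.01125,.01125): print(project("side",np.array([*(np.array([.6107,-.1425])+a*x+b*y),.08])))
g=cv2.cvtColor(im,cv2.COLOR_BGR2GRAY);print(g[214:242:1,156:174:2])
E
```

```text
[ 0.6101 -0.1425  0.1115  0.     -0.     -1.    ] [0. 0. 0. 0. 0. 0.] 20.925
local err mm -0.5479400328358631 -0.18611655083089695
[170.7311 229.3685]
[160.2212 233.749 ]
[167.1498 226.6531]
[156.688  230.9472]
[[152 145  68  27  28  24  26  40 110]
 [150 141  74  25  27  27  25  38 108]
 [151 146  79  25  24  27  25  37 105]
 [145 150  86  24  19  25  24  33 102]
 [138 149  88  26  25  23  27  32  99]
 [120 138  88  27  28  24  21  34  96]
 [100 115  85  31  25  29  26  36  95]
 [ 79  85  76  32  21  25  37  55 103]
 [ 69  66  72  34  30  38  57  85 120]
 [ 61  60  86  42  41  72  96 118 134]
 [ 52  57 101  65  75 111 127 134 140]
 [ 45  62 119  98 115 140 147 145 141]
 [ 41  60 132 129 142 153 153 145 141]
 [ 38  62 137 149 154 159 156 146 142]
 [ 42  61 141 156 158 161 159 146 140]
 [ 35  63 136 158 165 164 159 146 138]
 [ 37  57 124 154 164 160 155 143 140]
 [ 36  47 104 144 160 151 147 141 139]
 [ 39  43  87 120 145 141 136 140 141]
 [ 38  40  76 102 133 134 139 148 143]
 [ 37  41  70  90 125 140 149 156 147]
 [ 35  41  64  83 126 152 158 160 153]
 [ 36  40  57  78 129 158 163 162 159]
 [ 38  39  52  71 129 162 164 164 161]
 [ 36  37  48  70 123 163 162 162 162]
 [ 37  38  51  66 115 159 162 161 152]
 [ 36  36  49  64 106 147 159 150 135]
 [ 37  39  47  62  91 129 147 132 113]]
```

{"name": "jog_arm", "arguments": {
  "motion": [0, 0, -0.02, 0, 0, 0, 1, 0, 0, 0, 0, 0, 0, 1, 0, 0, 0, 0, 0, 0, 1]
}}

```text
time: 21.35
position: [0.6101, -0.1425, 0.1124]
tool_rot: [0.824, 0.567, 0.0, 0.0]
ft_force: [0.5, -0.2, -0.5]
grip_width: 0.0124
grip_force: 10.0
```

{"name": "jog_arm", "arguments": {
  "motion": [0, 0, 0, 0, 0, 0, 1]
}}

```text
time: 21.48
position: [0.6101, -0.1425, 0.1124]
tool_rot: [0.824, 0.567, -0.0, 0.0]
ft_force: [-0.3, 0.8, -0.8]
grip_width: 0.0124
grip_force: 10.0
```

{"name": "jog_arm", "arguments": {
  "motion": [0, 0, 0, 0, 0, 0, 1]
}}

```text
time: 21.6
position: [0.6101, -0.1425, 0.1124]
tool_rot: [0.824, 0.567, -0.0, -0.0]
ft_force: [-0.1, 0.4, -1.0]
grip_width: 0.0124
grip_force: 10.0
```

{"name": "jog_arm", "arguments": {
  "motion": [0, 0, 0, 0, 0, 0, 1]
}}

```text
time: 21.72
position: [0.6101, -0.1425, 0.1123]
tool_rot: [0.824, 0.567, -0.0, 0.0]
ft_force: [0.4, 0.1, 0.9]
grip_width: 0.0123
grip_force: 10.0
```

```bash
python3 - <<'E'
from fit import *
c=robot.calibration("wrist");T=np.array(c["T_tool_cam"])
def pt(X):
    v=T[:3,:3].T@(np.array(X)-T[:3,3]);r=np.hypot(v[0],v[1]);th=np.arctan2(r,v[2]);return np.array([c["cx"]+c["fx"]*th*v[0]/r,c["cy"]+c["fy"]*th*v[1]/r])
for z in(.011,0,-.02,-.04): print(z,pt((0,0,z)),pt((.0095,0,z)))
for n in("w2","w3"):
    g=cv2.cvtColor(cv2.imread(f"pics/{n}.png"),cv2.COLOR_BGR2GRAY)
    for v in(224,232,240,250,262,275,286): print(n,v,g[v,228:280])
    print("top row edges",g[217:226,252])
im=cv2.imread("pics/w2.png").astype(int)
for v in(240,255,270):
    y=im[v,:,2]-im[v,:,0]; print(v,[(i,y[i]) for i in range(225,285) if y[i]>40])
E
```

```text
0.011 [247.5406 235.8014] [247.4658 220.8747]
0 [247.3065 243.7307] [247.2183 228.0593]
-0.02 [246.8058 260.8481] [246.6837 243.7037]
-0.04 [246.181  282.5223] [246.0056 263.8032]
w2 224 [ 73  72  75  72  75  75  73  73  71  67  69  66  67  71  68  75  68  70
  72  73  71  76 107 162 170 127  83  71  69  73  70  66  72  69  69  66
  65  65  66  68  68  70  65  67  70  68  66  69  68  71  65  67]
w2 232 [ 70  67  71  71  67  74  71  75  74  68  66  67  67  68  65  69  66  66
  67  68  69  70 102 159 168 125  79  68  69  67  66  69  65  61  64  63
  60  63  64  70  71  70  64  65  65  67  66  66  64  61  62  60]
w2 240 [ 67  67  67  66  67  79 110 126 124 112  97  78  69  63  66  63  65  67
  64  64  66  64  82 110 114  87  69  64  64  66  58  56  63  66  62  60
  67  85 110 119 126 119  87  61  63  61  61  56  59  62  59  62]
w2 250 [ 70  68  68  71  73  91 123 136 129 109  95  89  94  90  93  94  93  87
  91  92  93  91  93  92  91  89  88  92  91  91  93  94  91  91  91  92
  92  95 104 129 141 134 105  70  69  66  67  62  63  62  65  64]
w2 262 [ 64  65  64  65  76 107 144 149 135 
[... 1902 characters left out ...]

 76 63 49 45 48 48 47 48 45 45 44 42 28 25 30 37 36 38 41 49 48 47 46 44
 45 46 45 46]
top row edges [134 134 121 101  85  80  79  82  82]
240 [(234, np.int64(54)), (235, np.int64(71)), (236, np.int64(69)), (237, np.int64(59)), (238, np.int64(45)), (266, np.int64(55)), (267, np.int64(70)), (268, np.int64(76)), (269, np.int64(68))]
255 [(233, np.int64(50)), (234, np.int64(80)), (235, np.int64(88)), (236, np.int64(75)), (267, np.int64(73)), (268, np.int64(95)), (269, np.int64(89)), (270, np.int64(66))]
270 [(233, np.int64(42)), (234, np.int64(78)), (235, np.int64(92)), (236, np.int64(86)), (237, np.int64(55)), (267, np.int64(74)), (268, np.int64(93)), (269, np.int64(90)), (270, np.int64(63))]
```

```bash
python3 - <<'E'
from h import *
np.set_printoptions(precision=5,suppress=True)
for _ in range(2): c=robot.calibration("wrist");print(c["T_tool_cam"],c["cx"],c["cy"],c["fx"])
print(robot.calibration("scene")["t"])
E
```

```text
[[ 0.00021 -0.96556 -0.26019  0.07146]
 [ 1.      -0.0001   0.00117  0.00227]
 [-0.00116 -0.26019  0.96556 -0.15067]
 [ 0.       0.       0.       1.     ]] 251.7151106205494 190.31875346807368 297.3186396354542
[[ 0.00021 -0.96556 -0.26019  0.07146]
 [ 1.      -0.0001   0.00117  0.00227]
 [-0.00116 -0.26019  0.96556 -0.15067]
 [ 0.       0.       0.       1.     ]] 251.7151106205494 190.31875346807368 297.3186396354542
[0.05964 0.50529 0.53776]
```

```bash
python3 - <<'E'
from h import *
st=robot.get_obs();print(st["time"],st["q"])
def rings(n,v):
    im=cv2.imread(f"pics/{n}.png").astype(int);y=im[v,:,2]-im[v,:,0];i=[k for k in range(150,360) if y[k]>35]
    g=np.split(i,np.where(np.diff(i)>4)[0]+1);return [round(float(np.average(k,weights=y[k])),1) for k in g if len(k)>1]
cv2.imwrite("pics/w8.png",robot.camera("wrist"))
for n in("w1","w2","w3","w4","w5","wrist7","w8"): print(n,[rings(n,v) for v in(240,255,270)])
E
python3 -c "
from h import *
print(robot.calibration('wrist')['T_tool_cam'][:3,3])"
```

```text
21.725 [-0.4075  0.6797  1.5281 -0.      0.9338 -0.042 ]
w1 [[192.4, 311.0], [189.0, 314.3], [190.0, 313.1]]
w2 [[235.9, 267.3], [234.9, 268.5], [235.1, 268.4]]
w3 [[235.9, 267.6], [234.6, 268.5], [235.4, 268.4]]
w4 [[165.0, 338.0], [159.8, 343.5], [162.9, 339.9]]
w5 [[164.5, 338.6], [159.4, 343.8], [163.5, 339.9]]
wrist7 [[215.3, 288.5], [213.4, 290.0], [213.8, 289.9]]
w8 [[215.3, 287.7], [213.4, 290.0], [213.8, 289.9]]
[ 0.0715  0.0023 -0.1507]
```

```bash
python3 - <<'E'
from h import *
o=robot.get_obs();np.savez("pics/w8.npz",p=o["position"],q=o["tool_rot"])
for n in("w1","w3","w4","w8"):
    im=cv2.imread(f"pics/{n}.png");hsv=cv2.cvtColor(im,cv2.COLOR_BGR2HSV);m=((hsv[...,0]<9)|(hsv[...,0]>171))&(hsv[...,1]>120)&(hsv[...,2]>60);m[225:]=0
    k,l,s,c=cv2.connectedComponentsWithStats(m.astype(np.uint8));print(n,[(s[i,4],*np.round(c[i],1)) for i in range(1,k) if s[i,4]>8])
im=cv2.imread("pics/w8.png");cv2.imwrite("pics/w8b.png",im)
E
```

```text
w1 [(np.int32(125), np.float64(290.5), np.float64(146.9))]
w3 [(np.int32(183), np.float64(184.1), np.float64(64.8))]
w4 [(np.int32(168), np.float64(206.1), np.float64(59.6))]
w8 [(np.int32(946), np.float64(146.3), np.float64(167.0))]
```

```bash
cat > g.py <<'E'
from h import *
from scipy.optimize import least_squares
c=robot.calibration("wrist");Tn=np.array(c["T_tool_cam"])
To=np.array([[.0002,-.9654,-.2608,.0686],[1,.0003,-.0005,.0005],[.0005,-.2608,.9654,-.1507],[0,0,0,1]])
def pj(X,pose,T):
    p,q=pose;v=T[:3,:3].T@(Ro.from_quat(q).as_matrix().T@(X-p)-T[:3,3]);r=np.hypot(v[0],v[1]);th=np.arctan2(r,v[2]);return [c["cx"]+c["fx"]*th*v[0]/r,c["cy"]+c["fy"]*th*v[1]/r]
yaw=np.radians(-20.9);x=np.array([np.cos(yaw),np.sin(yaw)]);y=np.array([-x[1],x[0]])
E
python3 - <<'E'
from g import *
for n in("w4","w8"):
    d=np.load(f"pics/{n}.npz");pose=(d["p"],d["q"])
    im=cv2.imread(f"pics/{n}.png");hsv=cv2.cvtColor(im,cv2.COLOR_BGR2HSV);m=((hsv[...,0]<9)|(hsv[...,0]>171))&(hsv[...,1]>120)&(hsv[...,2]>60);m[225:]=0;m=m.astype(np.uint8)
    k,l,s,ce=cv2.connectedComponentsWithStats(m);i=1+np.argmax(s[1:,4]);st=s[i];print(n,"bbox",st)
    bb=np.array([st[0]-.5,st[1]-.5,st[0]+st[2]-.5,st[1]+st[3]-.5])
    for nm,T in(("old",To),("new",Tn)):
        def hull(g): 
            P=np.array([pj(np.array([*(g+a*x+b*y),z]),pose,T) for a in(-.007,.007) for b in(-.006,.006) for z in(.078,.116)]);return np.array([*P.min(0),*P.max(0)])
        r=least_squares(lambda g:hull(g)-bb,[.573,-.083]);d=r.x-[.6107,-.1425];print(nm,r.x,"local",d@x,d@y,"res",r.fun)
E
```

```text
w4 bbox [199  53  16  14 168]
old [ 0.5695 -0.0833] local -0.05960778609413805 0.0406427731316197 res [-0.0477 -0.5717  0.0528  0.6249]
new [ 0.5728 -0.0813] local -0.05722283641961225 0.04371243542302634 res [-0.0267 -0.581   0.0301  0.635 ]
w8 bbox [128 151  42  33 946]
old [ 0.5687 -0.085 ] local -0.05977099202066277 0.03868945589519568 res [-1.0559  0.3528  1.2074 -0.2751]
new [ 0.5717 -0.083 ] local -0.057667496618112365 0.04168058033363356 res [-1.0342  0.354   1.1835 -0.2768]
```

```bash
python3 - <<'E'
from g import *
a=np.radians(15);Tz=np.array([[0,-np.cos(a),-np.sin(a),.07],[1,0,0,0],[0,-np.sin(a),np.cos(a),-.15],[0,0,0,1]])
def wz(uv,n,T,z):
    d=np.load(f"pics/{n}.npz");R=Ro.from_quat(d["q"]).as_matrix();u=(uv[0]-c["cx"])/c["fx"];v=(uv[1]-c["cy"])/c["fy"];r=np.hypot(u,v);s=np.sin(r)/r
    dr=R@T[:3,:3]@[u*s,v*s,np.cos(r)];o=d["p"]+R@T[:3,3];return o+dr*(z-o[2])/dr[2]
N=lambda X,Y:(170+(X+.5)/4-.5,(Y+.5)/4-.5);K=lambda X,Y:(168+(X+.5)/5-.5,27+(Y+.5)/5-.5)
for nm,T in(("old",To),("new",Tn),("nom",Tz)):
    m4=(wz(N(338,262),"w4",T,.095)+wz(N(338,496),"w4",T,.095))/2;m3=(wz(N(330,268),"w3",T,.095)+wz(N(340,499),"w3",T,.095))/2
    cu=np.mean([wz(K(*q),"w5",T,.053) for q in((370,326),(440,322),(448,437),(379,442))],0)
    d=(m4+m3)[:2]/2-[.6107,-.1425];e=cu[:2]-[.4374,-.2428];b=np.radians(12.5);print(nm,m4,m3,"mm local",d@x*1e3,d@y*1e3,"cuv",cu,"lateral err mm",e@[np.cos(b),np.sin(b)]*1e3)
    print("  seam",[np.round(pj(np.array([0,0,-z]),(np.zeros(3),[1,0,0,0]),T),1) for z in (.011,-.02)])
E
```

```text
old [ 0.6073 -0.1444  0.095 ] [ 0.6074 -0.1445  0.095 ] mm local -2.433988797036635 -3.037381085977758 cuv [ 0.4373 -0.2444  0.053 ] lateral err mm -0.46774148339820926
  seam [array([251. , 231.2]), array([250.8, 255.6])]
new [ 0.6106 -0.1424  0.095 ] [ 0.6109 -0.1426  0.095 ] mm local 0.028936273442741342 0.0014053732557307715 cuv [ 0.439 -0.241  0.053] lateral err mm 1.9885971576860086
  seam [array([247.5, 235.8]), array([246.8, 260.8])]
nom [ 0.6077 -0.1423  0.095 ] [ 0.608  -0.1425  0.095 ] mm local -2.683986989564554 -0.9160516603081656 cuv [ 0.4366 -0.2425  0.053 ] lateral err mm -0.677716176799126
  seam [array([251.7, 234.4]), array([251.7, 259.3])]
```

{"name": "jog_arm", "arguments": {
  "motion": [-0.03, -0.044, 0, 0, 0, 0, 1, 0, 0, 0, 0, 0, 0, 1, 0, 0, 0, 0, 0, 0, 1, 0, 0, 0, 0, 0, 0, 1, 0, 0, 0, 0, 0, 0, 1]
}}

```text
time: 22.4
position: [0.6081, -0.143, 0.1124]
tool_rot: [0.824, 0.567, 0.0, 0.0]
ft_force: [0.6, 0.2, -0.7]
grip_width: 0.0125
grip_force: 10.0
```

```bash
python3 - <<'E'
from g import *
o=robot.get_obs();d=o["position"][:2]-[.6107,-.1425];print(o["time"],o["position"],d@x*1e3,d@y*1e3,Ro.from_quat(o["tool_rot"]).as_matrix()[:,1:],np.abs(o["joint_velocities"]).max())
E
```

```text
22.4 [ 0.6081 -0.143   0.1124] -2.29689249950394 -1.3779057120999796 [[ 0.9339  0.0001]
 [-0.3574 -0.    ]
 [ 0.0001 -1.    ]] 0.0009314141751868622
```

On target and steady, so I'm handing in.

```bash
python3 -c "
from rig import robot
print(robot.hand_in())"
```

```text
the job is handed in; nothing more can be done
None
```

Handed in at 22.4 s: the shutter is pushed in to its end stop, and the frosted cuvette is held by its frosted sides, upright and steady, at my best estimate of the beam midpoint. The wrist camera's calibration was about 2 mm off sideways, so I set the final position partly from finger contact; it should be within 1–2 mm, but no final picture confirmed it.

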